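# Shut and latch the tea chest

### The job

Close up the tea chest: gently push its open lid down from its outer side until it is fully shut, then press each of the two brass latch levers on its front downwards, past its middle, so that it snaps down flat against the chest. Only push with the fingers: do not pinch the lid or touch the cork seal inside it, do not slam the lid or lean hard on the chest, do not lift the chest or shove it from its place, and leave the mug and the two jars standing where they are.

Things in the scene. Friction and masses are not known exactly. Their poses are not given: they have to be found in the camera images.
- tea_chest: Dark walnut tea chest, 150 deep (x) x 240 wide (y) x 129 mm high with the lid shut, about 3 kg, loose on the worktop. Origin: centre of its underside; x points to its back, y to its left seen from the robot, z up. Its front, with the latches, is the -x face at x = -70 mm. It may stand turned by up to 17 degrees. Its low drawer does not move.
- tea_chest_lid (a joint): Lid angle, rad: 0 shut, growing as it opens up and back; 0.9 to 1.35 at the start. A 153 x 246 x 13 mm board, hinge axis at x = +82, z = 116 mm in the chest's frame. It rests at any angle (friction hinge); under 3 N at its free edge moves it, least when nearly shut. Open, its top side faces back and up, so it is pushed from behind and above, toward the robot and down.
- lid_edge (a point): Middle of the lid's free edge, on its top (outer) side; moves with the lid. Shut, it is at x = -73, z = 129 mm in the chest's frame.
- lid_seal: Thin cork sheet, 150 x 244 x 1 mm, glued over the lid's whole inner (under) side, moving with the lid; it beds on the chest's rim to keep the tea fresh and is not to be touched. Its frame coincides with the chest's when the lid is shut.
- left_latch (a joint): Angle of the left (+y) latch lever, rad: 0 released (lever sticks out forward and up), 2.0 snapped down flat on the chest's front; a spring holds it at either end. Past its middle (1.25) it snaps on by itself. Its wire loop follows and catches the hook on the lid's edge; thrown before the lid is shut, it would keep the lid from shutting.
- left_latch_tip (a point): End of the left brass lever: a tab 22 wide, 2.4 thick, 51 mm from the pivot, which lies at x -82, y +78, z 98 mm in the chest's frame, along y. The end (x, z): released -126, 124; middle -121, 65; snapped -87, 47. About 4 N down on it starts it, less later. Released, the wire loop stands at x -97, z up to 136: press in front of it, on the outer 20 mm.
- right_latch (a joint): The same for the right (-y) latch.
- right_latch_tip (a point): Outer end of the right brass lever; the right latch is the same as the left one, with its pivot at y = -78 mm.
- mug: White mug, 92 mm wide, 95 mm high, with a handle, standing to the left of the chest; to be left alone. Origin at the centre of its underside.
- honey_jar: Jar with a yellow lid, 63 mm across, 94 mm high, standing to the right of the chest; to be left alone. Origin at the centre of its underside.
- spice_jar: Slim jar with a red lid, 45 mm across, 106 mm high, standing to the right of the chest, behind the other jar; to be left alone. Origin at the centre of its underside.

How it is judged:
By the outcome, as a careful person would: the job done as asked, in the order asked, and still so for the second after the job is handed in, with the robot touching nothing.
It also fails if it takes over 64 s, if anything falls off the work surface, if the arm or the gripper's body presses on something with over 40 N, if the wrist force passes 120 N, or if a joint passes its speed limit or range.

### The arm

A 7-joint arm with a two-finger parallel gripper is mounted at the origin on a cart in front of the work surface, level with it; the furniture and walls round the work are solid. World frame = base frame: x ahead of the robot, y to its left, z up, the work surface at z = 0. Lengths are in mm, angles in rad, forces in N, time in s.
With the tool pointing down it reaches from about 400 to 875 mm from the base axis. Payload 19.3 kg.
Tool frame: the origin (TCP) lies at the very end of the fingers, on their centre line; the grasp point (between the pads) lies 19 mm behind it (grip_point_offset is the z of the grasp point in the tool frame, in mm); z points along the fingers, y is the line along which they close (so a half turn about z gives the same grasp; the last joint's range is limited). The gripper opens to 85 mm and grips with 20 to 120 N. Pads are 22 mm wide; open, the fingers measure 114 mm over their backs; the gripper's body (76 mm by 85 mm) begins 54 mm behind the grasp point. The pads swing forward as they close: fully open they stand 13 mm farther back than shut.
Start: joints at [1.141, 0.521, -0.036, 1.599, 0.021, 1.021, -0.113], TCP at [220.026, -584.981, 231.291] pointing down, gripper open.
Joint ranges: [-2.91, 2.91], [-0.3, 2.13], [-1.5, 1.42], [0.17, 2.43], [-1.26, 4.41], [0.16, 1.93], [-2.52, 2.52]. Speed limits (rad/s): [1.89, 1.89, 2.39, 2.39, 3.01, 3.01, 3.01].

### API

Orientations are given as a 3x3 rotation matrix whose columns are the frame's x, y, z axes.
In Python, from workcell import movep, movel, goto_joints, open_gripper, clamp, wait, inverse_kinematics, read_state, camera, PlanningError, finish_job, grip_point_offset gives the robot as it stands. Calls block until the motion is done:
- movep(position, orientation): joint-space move of the TCP to a pose.
- movel(position, frame=None, max_speed=150, guard=None): straight line of the TCP; frame=None keeps the orientation; max_speed is the mean speed in mm/s. With guard (N) it stops when the force on the tool has changed by that much, and returns True; else False.
- goto_joints(angles): joint-space move.
- open_gripper() and clamp(): open the fingers fully, or close them until they stop; the grip force is fixed at half the most.
- wait(seconds).
- inverse_kinematics(position, orientation): joint angles nearest the present ones, or None.
- read_state(): the state.
- camera(name): name is "scene" or "top"; returns a dict with "image" (384x512x3 uint8, blue, green, red), "range_z" (384x512 float32, mm along the optical axis (not along the pixel's ray), 0 where there is no reading), "fx", "fy", "cx", "cy" (pixels), "cam_to_world" (4x4, takes a point from camera to world coordinates). Camera axes: x right, y up, looking along -z (the intrinsics and any distortion apply to the point x, -y, -z); pixel columns grow to the right and rows downward; lengths in mm; the calibration is good to about 2 mm. A picture is of the moment at which its call begins.
A pose or a line that the arm cannot do raises PlanningError and nothing moves.
- finish_job(): hands the job in; it is judged then, once.
The state is a dict: "time": time; "qpos": joint angles; "qvel": joint speeds; "joint_efforts": joint torques, N m; "eef_pos": TCP position; "tool_rot": TCP orientation; "ft_force": force on the tool from outside, world axes, zero at the start; "torque": the same for the moment, N m; "finger_gap": finger opening in mm; "gripper_force": force on a finger pad.
Only numpy, scipy, OpenCV 4.12 (cv2) and the standard library are available. Lean on these libraries where they do the work, as an engineer would, in place of code of your own. Each camera call takes 0.05 s, during which the arm holds its last target. There are 200 camera calls.

## Working session

There is one attempt and no reset: what is moved stays moved. The work goes in short steps, each a Python script; the robot and the scene stay as the last script left them, time stands still between calls to the robot, and variables do not carry over. Pictures are saved under pics/ and viewed, at most 10 in all, crops included, and the job is handed in when it is done.

```bash
ls; mkdir -p pics; cat > h.py <<'E'
import numpy as np, cv2
from workcell import *
def cloud(c):
    h,w=c["range_z"].shape; v,u=np.mgrid[:h,:w]; z=c["range_z"]
    P=np.stack([(u-c["cx"])/c["fx"]*z,-(v-c["cy"])/c["fy"]*z,-z,np.ones_like(z)],-1)
    W=(P@np.array(c["cam_to_world"]).T)[...,:3]; W[z<=0]=np.nan
    return W
E
python3 - <<'E'
from h import *
for n in("scene","top"):
    c=camera(n); cv2.imwrite(f"pics/{n}1.png",c["image"]); np.savez(f"{n}1.npz",**c); print({k:v for k,v in c.items() if k not in("image","range_z")}, (c["range_z"]>0).mean())
print(read_state()["time"])
E
```

```text
pics
{'fx': 424.5291670900276, 'fy': 424.5291670900276, 'cx': 253.2314290036335, 'cy': 194.96445411297205, 'cam_to_world': array([[-6.98764629e-01,  2.86978029e-01, -6.55264530e-01,
        -6.25640290e+01],
       [-7.15248211e-01, -2.64705971e-01,  6.46800390e-01,
         6.88636595e+02],
       [ 1.21650668e-02,  9.20638018e-01,  3.90227692e-01,
         5.13827792e+02],
       [ 0.00000000e+00,  0.00000000e+00,  0.00000000e+00,
         1.00000000e+00]])} 0.953460693359375
{'fx': 403.43496634487923, 'fy': 403.43496634487923, 'cx': 253.9774584797128, 'cy': 185.75979628271486, 'cam_to_world': array([[ 7.09364578e-03,  9.97063953e-01, -7.62440414e-02,
         5.45555323e+02],
       [-9.99904647e-01,  7.97589194e-03,  1.12730773e-02,
         6.93714922e+01],
       [ 1.18480932e-02,  7.61568041e-02,  9.97025458e-01,
         1.04794129e+03],
       [ 0.00000000e+00,  0.00000000e+00,  0.00000000e+00,
         1.00000000e+00]])} 0.9961191813151041
0.1
```

View pics/scene1.png

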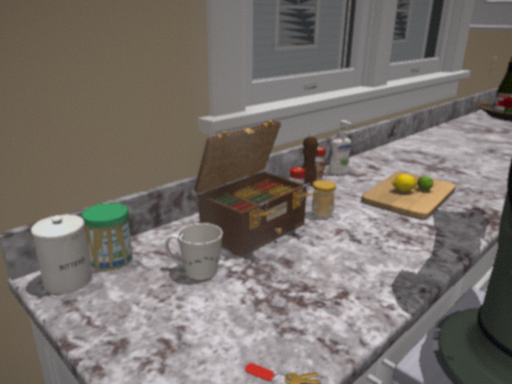

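View pics/top1.png

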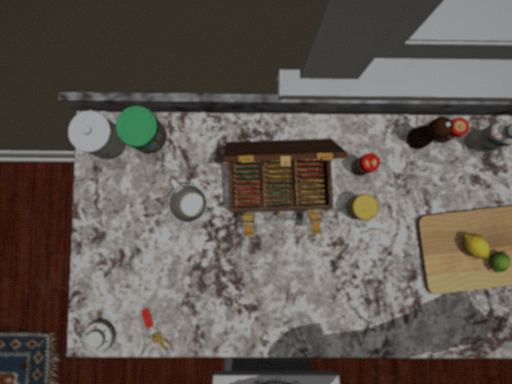

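The scene view shows the lid open at around (238,158). In the top view, the levers are at about (249,224) and (315,222), the box front edge is at row ~209, the mug is at (188,204), and the jars are at (364,207) and (369,162). The backsplash is at row ~105.

```bash
python3 - <<'E'
from h import *
np.set_printoptions(precision=1,suppress=True)
c=dict(np.load("top1.npz")); W=cloud(c); im=c["image"]
for n,(u,v) in dict(bs=(280,105),bsf=(280,114),mug=(186,190),honey=(364,207),spice=(369,162)).items(): print(n,W[v,u])
# brass latches
hsv=cv2.cvtColor(im,cv2.COLOR_BGR2HSV)
m=((hsv[...,0]>8)&(hsv[...,0]<28)&(hsv[...,1]>120)&(hsv[...,2]>90)).astype(np.uint8)
roi=np.zeros_like(m); roi[206:245,232:335]=1; m&=roi
n,l,s,ce=cv2.connectedComponentsWithStats(m)
for i in range(1,n):
    if s[i,4]>15:
        p=W[l==i]; print(s[i],ce[i],'P front(x low 15%):',np.median(p[p[:,0]<np.percentile(p[:,0],20)],0),'mean',p.mean(0), 'x',p[:,0].min(),p[:,0].max(),'z',p[:,2].min(),p[:,2].max())
for v in range(138,216,3): print(v,*[W[v,u] for u in (236,281,327)])
print('latch col');
for v in range(206,242,3): print(v,W[v,249],W[v,315],im[v,249],im[v,315])
big=cv2.resize(im[130:250,210:390],None,fx=4.4,fy=4.4,interpolation=cv2.INTER_CUBIC); cv2.imwrite("pics/crop.png",big)
c=dict(np.load("scene1.npz")); W2=cloud(c)
b=W2[(W2[...,0]>500)&(W2[...,0]<850)&(W2[...,2]>140)&(W2[...,2]<330)&(abs(W2[...,1]-60)<220)]
print(len(b),b[b[:,2].argmax()],)
E
```

```text
bs [819.   -4.   76.9]
bsf [816.1  -9.8   1.3]
mug [611.2 229.   32. ]
honey [ 570.1 -202.3   94.8]
spice [ 675.7 -211.8  108.1]
[309 209  12  11  70] [313.8 215.2] P front(x low 15%): [541.1 -81.7 107.7] mean [549.8 -81.8 102.5] x 540.9673778479552 564.1543774627063 z 77.66455414516633 113.71183344853296
[241 212  13  10  73] [247.4 217.6] P front(x low 15%): [nan nan nan] mean [nan nan nan] x nan nan z nan nan
[312 222   9  12  79] [315.6 227.4] P front(x low 15%): [512.7 -83.6 123.9] mean [521.9 -83.5 117.8] x 509.30635203346833 534.1745472457204 z 109.2065717364859 126.1079504220337
[244 225   9  11  86] [248.3 229.8] P front(x low 15%): [505.9  71.7 122.2] mean [515.3  71.2 117.4] x 503.68682619378023 526.21342403947 z 110.41030111609155 126.82764764668264
138 [751.3 105.7  -0.8] [752.4 -12.7  -0.5] [ 728.5 -109.6  125.5]
141 [719.7 101.3 124.4] [717.2  -1.5 142.9] [ 715.2 -103.1  158.8]
144 [706.1  99.9 160.9] [704.6   0.9 174.2] [702.3 -96.6 192. ]
147 [694.6  98.9 188.6] [692.2   3.5 207.6] [690.5 -90.8 221.9]
150 [682.5  97.7 222.2] [681.8   5.4 231.1] [680.4 -86.3 245.1]
15
[... 1644 characters left out ...]
.3 -84.5 104.1] [ 56  95 118] [ 50 104 136]
218 [542.2  69.8 104.3] [543.3 -83.5 109.5] [ 54 112 143] [ 48 100 133]
221 [535.3  69.7 108.9] [536.7 -79.  137. ] [ 41  84 114] [ 75  96 116]
224 [528.4  69.7 109.4] [529.6 -82.5 115.2] [ 99 119 141] [ 54 110 145]
227 [521.6  69.6 113.1] [522.7 -82.3 116.4] [ 49 104 139] [ 52 108 142]
230 [514.8  69.5 117.2] [516.  -81.5 121. ] [ 54 108 142] [ 46  94 122]
233 [508.2  69.5 122.7] [509.2 -81.3 122. ] [ 45  91 120] [ 65 100 119]
236 [495.6  69.4   0.4] [ 496.7 -101.     1. ] [ 94 114 125] [121 125 128]
239 [487.8  69.4  -2.6] [ 489.  -101.2   -0.6] [104 107 110] [115 120 125]
12794 [835.  175.3 330. ]
  return _methods._mean(a, axis=axis, dtype=dtype,
  ret = um.true_divide(
```

View pics/crop.png

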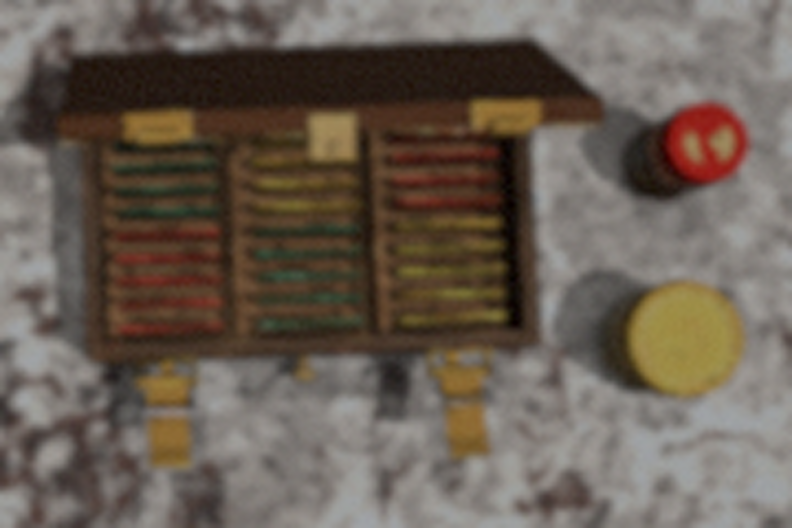

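```bash
cat >> h.py <<'E'
YAW=0.043; O=np.array([632.,-1.,0.])
c_,s_=np.cos(YAW),np.sin(YAW); RZ=np.array([[c_,-s_,0],[s_,c_,0],[0,0,1]])
def w(x,y,z): return O+RZ@np.array([x,y,z],float)
def rot(t,sg=1):  # tool z = (sin t,0,-cos t) in chest frame, y along -/+ chest y
    t=np.radians(t); z=np.array([np.sin(t),0,-np.cos(t)]); y=np.array([0,-sg,0.]); return RZ@np.stack([np.cross(y,z),y,z],1)
def lidp(th,r=140,gap=0,half=11):  # vertical tool, front corner on lid face
    c,s=np.cos(th),np.sin(th); return w(82-r*c+(13+gap)*s+half, 0, 116+r*s+(13+gap)*c)
E
python3 - <<'E'
from h import *
np.set_printoptions(precision=2,suppress=True)
s=read_state(); print(s["tool_rot"],s["finger_gap"],s["ft_force"])
for sg in(1,-1):
  print("lid",[inverse_kinematics(p,rot(0,sg)) for p in (np.array([450,-400,380]),lidp(1.2,gap=25)+[0,0,110],lidp(1.2,gap=25),lidp(.5),lidp(0))])
  for t in(10,20,30): print(t,[inverse_kinematics(w(x,y,z),rot(t,sg)) for y in(78,-78) for x,z in((-128,180),(-128,130),(-118,60))])
E
```

```text
[[ 0.94  0.35 -0.  ]
 [ 0.35 -0.94  0.  ]
 [-0.   -0.   -1.  ]] 85.77616942595371 [-0.23 -0.14 -0.75]
lid [array([ 0.63,  0.37, -0.  ,  1.45,  0.  ,  1.32, -0.9 ]), array([ 0.06,  0.59, -0.27,  1.13,  0.15,  1.44, -1.72]), array([ 0.03,  0.65, -0.21,  1.3 ,  0.13,  1.21, -1.71]), array([ 0.06,  0.54, -0.23,  1.67,  0.14,  0.94, -1.75]), array([ 0.03,  0.59, -0.18,  1.79,  0.14,  0.78, -1.75])]
10 [array([ 0.11,  0.36, -0.49,  2.08,  0.39,  0.6 , -2.17]), array([-0.05,  0.43, -0.3 ,  2.13,  0.39,  0.46, -2.18]), array([-0.24,  0.57, -0.06,  2.15,  0.28,  0.26, -2.08]), array([ 0.25,  0.35, -0.23,  2.07,  0.12,  0.56, -1.59]), array([ 0.17,  0.43, -0.14,  2.12,  0.1 ,  0.43, -1.56]), array([ 0.09,  0.57, -0.04,  2.13,  0.02,  0.26, -1.49])]
20 [array([-0.06,  0.29, -0.31,  2.23,  0.57,  0.35, -2.38]), array([-0.77,  0.45,  0.58,  2.3 , -0.99,  0.19, -0.86]), array([-0.69,  0.63,  0.49,  2.31,  4.28,  0.21,  0.13]), array([ 0.22,  0.3 , -0.18,  2.21,  0.05,  0.29, -1.51]), array([ 0.41,  0.41, -0.41,  2.24,  0.65,  0.21, -2.09]), None]
30 [None, array([-0.32,  0.38, -0.05,  2.42,  2.32,
[... 847 characters left out ...]
[array([ 0.6 ,  0.49, -1.16,  2.2 ,  1.08,  0.67,  0.31]), array([ 0.17,  0.43, -0.6 ,  2.26,  1.12,  0.38,  0.23]), array([-0.19,  0.55, -0.16,  2.29,  1.77,  0.18, -0.44]), array([ 0.69,  0.36, -0.74,  2.19,  0.62,  0.38,  1.1 ]), array([ 0.64,  0.47, -0.71,  2.23,  0.99,  0.32,  0.74]), array([ 0.42,  0.59, -0.44,  2.25,  1.61,  0.2 ,  0.13])]
30 [array([-0.17,  0.26, -0.22,  2.37,  1.53,  0.22, -0.23]), array([-0.08,  0.39, -0.33,  2.41,  2.05,  0.32, -0.74]), array([ 0.58,  0.99, -1.28,  2.38,  1.93,  1.07, -0.34]), array([ 0.82,  0.37, -0.86,  2.32,  1.42,  0.23,  0.33]), array([ 0.77,  0.5 , -0.83,  2.36,  1.95,  0.31, -0.18]), array([ 1.02,  1.  , -1.27,  2.35,  1.96,  0.85,  0.04])]
```

```bash
python3 - <<'E'
from h import *
np.set_printoptions(precision=1,suppress=True)
R=rot(0)
clamp(); movep([470,-400,400],R); movep(lidp(1.2,gap=25)+[0,0,100],R); movel(lidp(1.2,gap=25))
print(read_state()["time"],read_state()["ft_force"])
for th,v in((1.1,60),(.85,90),(.6,90),(.38,80),(.2,60)):
    g=movel(lidp(th),max_speed=v,guard=15); s=read_state(); print(th,g,s["time"],s["eef_pos"],s["ft_force"])
    if g: break
c=camera("scene"); cv2.imwrite("pics/s2.png",c["image"][80:300,100:400].repeat(2,0).repeat(2,1))
E
```

```text
4.7333 [ 0.4 -0.1  0.7]
1.1 False 5.5333 [673.2   0.8 246.8] [ 0.  -0.3  0.1]
0.85 False 6.075 [642.7  -0.5 230. ] [-0.2 -0.   0.5]
0.6 False 6.6167 [617.3  -1.6 206.1] [ 0.1 -0.3 -0. ]
0.38 False 7.15 [600.1  -2.3 180.2] [ 0.7  0.2 -0. ]
0.2 False 7.725 [590.3  -2.8 156.4] [ 0.3 -0.3  0.8]
```

View pics/s2.png

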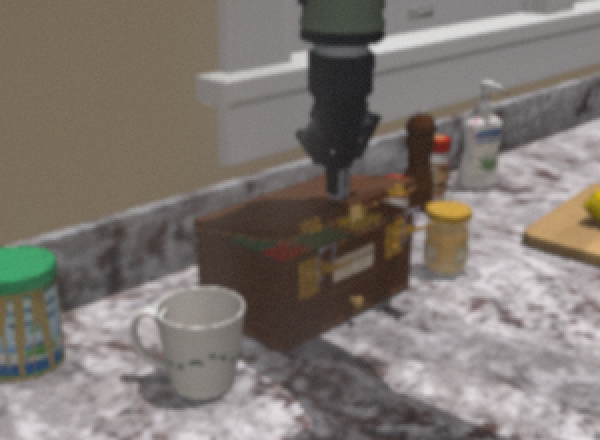

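The lid is nearly shut, with the fingertip on its top at about (338,190) in the crop. I'll finish closing it slowly.

```bash
python3 - <<'E'
from h import *
np.set_printoptions(precision=1,suppress=True)
for th,dz,v,g in((.08,0,40,15),(.0,2,25,10),(.0,-6,10,7)):
    r=movel(lidp(th)+[0,0,dz],max_speed=v,guard=g); s=read_state(); print(th,r,s["time"],s["eef_pos"],s["ft_force"])
s=read_state(); movel(s["eef_pos"]+[0,0,100])
p=w(-135,-78,190); 
movep(p,rot(10)); 
for n in("scene","top"):
    c=camera(n); np.savez(f"{n}3.npz",**c); W=cloud(c)
    if n=="top":
        cv2.imwrite("pics/t3.png",c["image"][130:260,190:400].repeat(3,0).repeat(3,1))
        for x in (-60,-30,0,30,60): 
            q=[np.nanmedian(W[...,2][np.hypot(W[...,0]-w(x,y,0)[0],W[...,1]-w(x,y,0)[1])<6]) for y in(-40,0,40,90)]; print(x,np.array(q))
print(read_state()["time"],read_state()["eef_pos"])
E
```

```text
0.08 False 8.35 [586.5  -2.9 140. ] [ 0.2 -0.1  0.5]
0.0 False 8.8667 [585.   -3.  130.9] [ 0.6  0.  -0.2]
0.0 True 9.2833 [585.1  -3.  128.8] [-0.   0.3  7.6]
-60 [128.5 128.3 128.7 129.4]
-30 [128.6 128.7 128.7 129.1]
0 [129.5 128.6 129.1 128.7]
30 [129.1 128.8 128.1 128.8]
60 [128.4 129.4 128.9 128.5]
10.775 [501.2 -84.2 189.8]
```

View pics/t3.png

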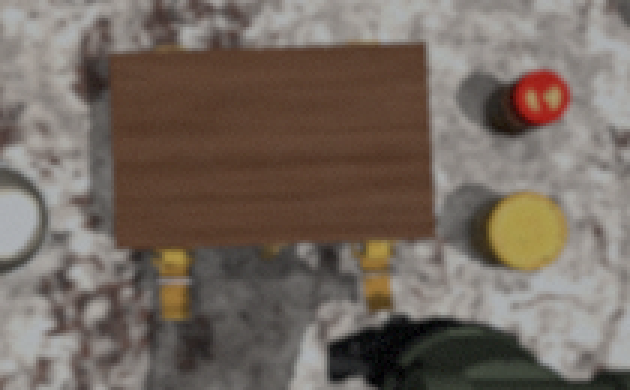

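The lid is shut: its top is flat at z≈129 and the chest hasn't moved. Next is the right latch, at (377,290) in the crop, then the left one.

```bash
cat >> h.py <<'E'
def latch(y):
    R=rot(10)
    for x,z,v in((-129,142,120),(-131,115,50),(-131,92,50),(-126,75,50),(-120,61,40)):
        g=movel(w(x,y,z),R,max_speed=v,guard=20); s=read_state(); print(x,z,g,round(s["time"],2),s["eef_pos"].round(1) if hasattr(s["eef_pos"],"round") else s["eef_pos"],np.round(s["ft_force"],1))
        if g: return False
    movel(w(-160,y,66)); movel(w(-165,y,190)); return True
E
python3 - <<'E'
from h import *
ok=latch(-78)
if ok:
    movep(w(-160,0,190),rot(10)); 
c=camera("scene"); cv2.imwrite("pics/s4.png",c["image"][130:280,170:340].repeat(4,0).repeat(4,1))
print(read_state()["time"])
E
```

```text
-129 142 False 11.32 [506.7 -84.1 142.1] [ 0.6  0.4 -0.1]
-131 115 False 12.02 [504.3 -84.6 114.9] [-4.1 -0.5  3.2]
-131 92 False 12.62 [504.7 -84.5  92. ] [-0.4 -0.8  1. ]
-126 75 False 13.13 [509.2 -84.3  74.6] [0.1 0.3 0.7]
-120 61 False 13.67 [515.3 -84.   60.8] [ 0.7 -0.5  0.9]
15.5167
```

View pics/s4.png

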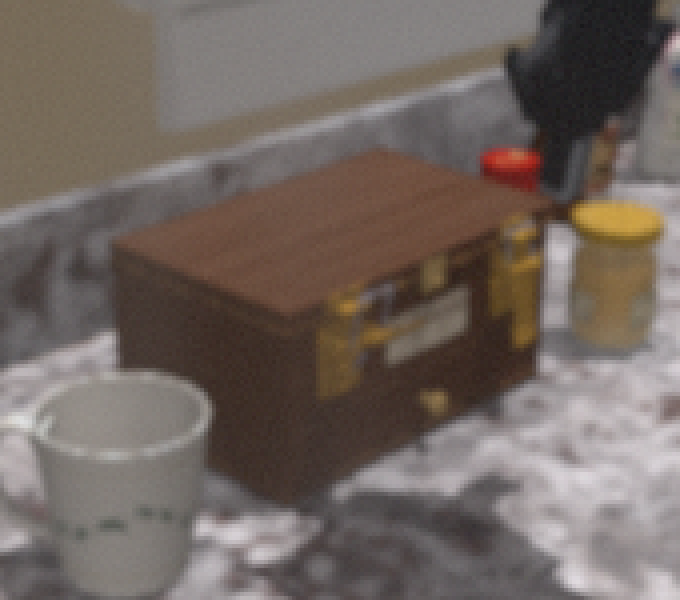

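The right lever lies flat at (523,310) and its loop is on the hook. The left lever still sticks out at (390,330), so I'll press that now.

```bash
python3 - <<'E'
from h import *
movep(w(-140,78,190),rot(10))
ok=latch(78)
if ok:
    movep(w(-190,0,250),rot(0))
c=camera("scene"); cv2.imwrite("pics/s5.png",c["image"][130:280,170:340].repeat(4,0).repeat(4,1))
c=camera("top"); W=cloud(c)
for y in(78,-78): print([round(float(np.nanmax(W[...,2][np.hypot(W[...,0]-w(x,y,0)[0],W[...,1]-w(x,y,0)[1])<4])),1) for x in(-125,-115,-105,-60)])
print(read_state()["time"])
E
```

```text
-129 142 False 16.49 [499.7  70.6 142.2] [0.4 0.4 0.5]
-131 115 False 17.18 [497.5  71.3 114.8] [-4.5  0.1  4.4]
-131 92 False 17.79 [497.9  71.4  92. ] [0.  0.1 1.9]
-126 75 False 18.3 [502.5  71.5  74.6] [-0.4  0.4  0.1]
-120 61 False 18.83 [508.6  71.7  60.8] [-0.1  0.9 -1.1]
[2.4, 3.1, 4.7, 130.6]
[4.3, 2.1, 4.2, 133.1]
20.8083
```

View pics/s5.png

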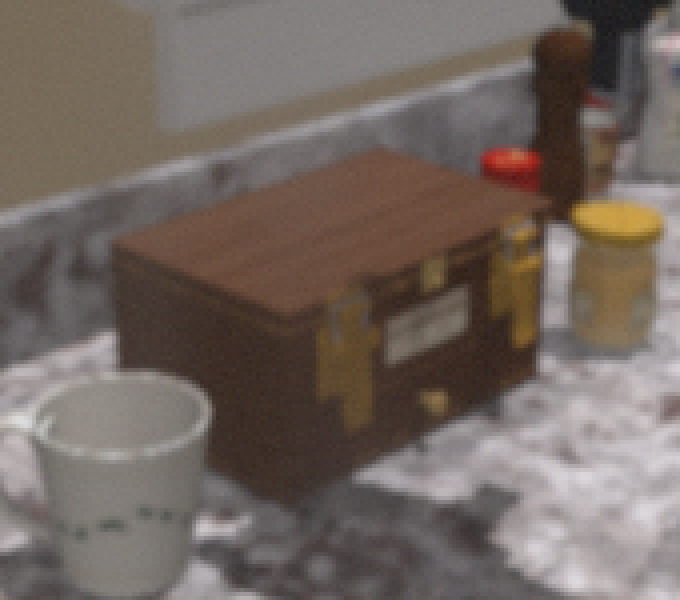

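Both levers are down flat, at (355,380) and (523,310). The lid is shut and the chest, mug and jars haven't moved.

```bash
python3 -c "
from h import *
print(finish_job())"
```

```text
the job is handed in; nothing more can be done
None
```

The tea chest's lid is fully shut and both brass latches are snapped down flat; the chest, mug and jars stayed where they were, and I handed the job in after about 21 s of robot time.

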